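# Sort the microscope bench and shut the lens case

### The arm

A 6-joint arm with a two-finger parallel gripper is mounted at the origin on the work surface. World frame = base frame: x ahead of the robot, y to its left, z up, the work surface at z = 0. Lengths are in m, angles in degrees, forces in N, time in s.
With the tool pointing down it reaches from about 0.3 to 0.75 m from the base axis. Payload 8.5 kg.
Tool frame: the origin (TCP) lies midway between the tips of the shut fingers; the grasp point (between the pads) lies grasp_offset behind it (grasp_offset is the distance from the TCP to the grasp point, in m); z points along the fingers, y is the line along which they close (so a half turn about z gives the same grasp; the last joint's range is limited). The gripper opens to 85 mm and grips with 20 to 120 N. Pads are 22 mm wide; open, the fingers measure 114 mm over their backs; the gripper's body (76 mm by 85 mm) begins 54 mm behind the grasp point. The pads swing forward as they close: fully open they stand 13 mm farther back than shut.
Start: joints at [61.576, 21.807, 74.336, -0, 83.858, -12.336], TCP at [0.152, 0.528, 0.231] pointing down, gripper open.
Joint ranges: [-178.18, 178.18], [-50.72, 133.34], [12.68, 142.11], [-81.47, 261.47], [9.98, 163.14], [-165.26, 165.26]. Speed limits (degrees/s): [136.94, 136.94, 180, 180, 180, 180].

### API

Orientations are given as a 3x3 rotation matrix whose columns are the frame's x, y, z axes.
In Python, from rig import observe, get_image, camera_params, close_job, grasp_offset gives the robot as it stands.
- The arm moves only by the shell command python3 -m handwheel 'ROWS' [OPENING] [FORCE]. ROWS is JSON, a list of rows, each a list of 2 entries, a list of its own where there are three numbers: the shift along the tool's x, y, z as a fraction of full scale, then the turn, a rotation vector about the tool's x, y, z as a fraction of full scale. In form: [[[dx, dy, dz], [ax, ay, az]], ...]. A call has 1 to 10 rows; each row is the pose to reach, as a shift and turn from the pose commanded when the call began, along the tool's axes at that moment, turning the shorter way round; what a row does not reach only later rows make up. Full scale, the value 1, is 0.5 m for a shift and pi rad for a turn. A row lasts 1/10 s, in which the tool goes at most 50 mm and 8.59 degrees, less where a joint would pass 70% of its speed; a pose out of reach is approached as far as the arm can. A call with a number of a shift or a turn outside -1 to 1 is refused whole. A call with a gripper value outside its range is refused whole. OPENING is the opening, from 0 (shut) to 1 (fully open), set as the call begins (- or left out, the last holds). The fingers move at their own pace and stop on an object; FORCE is the grip in N (left out, the last holds). Time passes only in rows, so rows that repeat a pose let the fingers close. It gives the time, the measured TCP pose, the force, the opening and the grip force at its end, in the units of the state.
- observe(): the state, without advancing time (a new reading comes with each control period).
- get_image(name): name is "scene" or "top" or "wrist"; returns (picture, depth): 420x560x3 uint8, red, green, blue; 420x560 float32, m along the optical axis (not along the pixel's ray), 0 where there is no reading.
- camera_params(name): a dict with "K" (3x3 intrinsics, pixels), "R" (3x3) and "t" (3): a world point X has camera coordinates R X + t. Camera axes: x right, y down, z forward; pixel columns grow to the right and rows downward; lengths in m; the calibration is good to about 2 mm. A picture is of the moment at which its call begins: read the wrist's pose just before it. camera_params takes no time and is no camera call; for the wrist camera it gives the pose at the moment of the call.
- close_job(): hands the job in; it is judged then, once.
The state is a dict: "time_s": time; "q": joint angles; "qvel": joint speeds; "joint_efforts": joint torques, N m; "position": TCP position; "tool_rot": TCP orientation; "ft_force": force on the tool from outside, world axes, zero at the start; "wrist_torque": the same for the moment, N m; "grip_width": finger opening in m; "gripper_force": force on a finger pad.
Only numpy, scipy, OpenCV 4.12 (cv2) and the standard library are available. Lean on these libraries where they do the work, as an engineer would, in place of code of your own. Each camera call takes 0.05 s, during which the arm holds its last target. There are 200 camera calls.

### The job

Tidy the bench after the microscopy session: stand the microscope objective upright in the open green lens case, put both purple-capped vials in the blue tray, and lay the forceps flat in the long steel tray. Once the objective is in, close the lens case and press down firmly on its lid so that it is fully shut. Leave the green cup, the amber jar and the stack of glass slides where they stand.

Things in the scene. Friction and masses are not known exactly. Their poses are not given: they have to be found in the camera images.
- objective: Microscope objective with a broad red band: a steel barrel standing upright on the bench, 25 mm in diameter up to 30 mm, tapering to 15 mm at its 45 mm top; about 90 g. Origin: centre of its underside; z up along the barrel.
- vial_a: Capped sample vial lying on its side: amber glass body 16 mm in diameter, square purple cap (18 x 18 mm section, 18 mm long), 54 mm long in all, 18 mm high, about 25 g; the square cap keeps it from rolling. Origin: middle of its length, on its underside; x along its length towards the cap.
- vial_b: Second capped sample vial, identical to vial_a: 54 mm long, 18 mm wide and high. Origin: middle of its length, on its underside; x along its length towards the cap.
- forceps: Steel forceps lying on their edge, rigid, 113 mm long, 9 mm high, 14 mm wide across the two parallel blades in the middle 45 mm (5 mm wide at the closed butt, 6 mm at the tips), about 30 g. Origin: middle of the length, on the underside; x along the length towards the tips.
- forceps_tip (a point): Tip end of the forceps, 55 mm from their origin along +x, 4.5 mm up.
- forceps_butt (a point): Butt end of the forceps, 56 mm from their origin along -x, 4.5 mm up.
- lens_case: Green lens case fixed to the bench: an open box 120 mm (x) by 120 mm (y) by 58 mm high, walls and floor 4 mm thick, with a hinged lid on its +x rim. Stands to the robot's left or right, turned up to 0.3 rad. Origin: centre of its underside.
- lens_lid (a joint): Angle of the case lid (rad): 0 fully shut, 1.57 vertical, at most 1.95; starts open at 1.6 to 1.9. Friction hinge: stays where it is left, takes about 1 N at the free edge to move. Green panel 120 mm from hinge to free edge, 120 mm wide, 6 mm thick, with a white tab (40 mm wide) standing out 12 mm from the middle of the free edge.
- lens_lid_edge (a point): Middle of the free edge of the lid, on its outer (top) face, 120 mm from the hinge; turns with the lid.
- lens_lid_hinge (a point): Middle of the lid's hinge line, which runs along the case's y axis at the case's x = +60 mm, 58.5 mm above the bench; lies on the lid's under face. Turns with the lid: its -x axis points along the lid to the free edge, its z axis out of the lid's outer face.
- vial_tray: Blue plastic tray fixed to the bench: 120 mm (x) by 130 mm (y) by 35 mm high, walls and floor 4 mm thick. On the other side of the robot from the lens case. Origin: centre of its underside.
- forceps_tray: Long steel tray fixed to the bench: 155 mm (x) by 90 mm (y) by 25 mm high, walls and floor 3 mm thick, in the middle at the far side. Origin: centre of its underside; x along its length.
- paper_cup: Bystander: green cup, empty, 62 mm tall, 60 mm across the rim, 48 mm across the foot. Origin: centre of its underside.
- stain_jar: Bystander: amber jar with a white cap, 42 mm in diameter, 55 mm tall. Origin: centre of its underside.
- slide_stack: Bystander: neat stack of glass slides, 26 mm (x) by 52 mm (y) by 12 mm high. Origin: centre of its underside.
Things that resemble listed ones, but are neither listed nor needed, are in the scene too. What is shaped like the vial_b but turquoise or yellow is not meant. There is more than one size of the lens_case; the one meant has the size given above.

How it is judged (in metres and radians):
On the way:
1. with the objective in the case, the lid is pressed down shut by the fingers with more than 3 N (x of objective in the frame of lens_case between -0.056 and 0.056 m and y of objective in the frame of lens_case between -0.056 and 0.056 m and z of objective in the frame of lens_case below 0.02 m and value of joint lens_lid below 0.04 rad and contact force between the fingers and lens_case above 3 N), for 0.1 s.
At the end, for the whole second after the job is handed in: Objective upright (0.2 rad) on the case floor, lid shut (below 0.04 rad); vial origins inside the blue tray, under 30 mm above the bench; both forceps ends inside the steel tray, under 20 mm above the bench; all sorted things at rest (x of objective in the frame of lens_case between -0.056 and 0.056 m and y of objective in the frame of lens_case between -0.056 and 0.056 m and z of objective in the frame of lens_case below 0.02 m and angle between objective's own z axis and vertical below 0.2 rad and x of vial_a in the frame of vial_tray between -0.057 and 0.057 m and y of vial_a in the frame of vial_tray between -0.062 and 0.062 m and z of each of vial_a, vial_b in the frame of vial_tray below 0.03 m and x of vial_b in the frame of vial_tray between -0.057 and 0.057 m and y of vial_b in the frame of vial_tray between -0.062 and 0.062 m and x of forceps_tip in the frame of forceps_tray between -0.076 and 0.076 m and y of forceps_tip in the frame of forceps_tray between -0.044 and 0.044 m and z of each of forceps_tip, forceps_butt in the frame of forceps_tray below 0.02 m and x of forceps_butt in the frame of forceps_tray between -0.076 and 0.076 m and y of forceps_butt in the frame of forceps_tray between -0.044 and 0.044 m and linear speed of each of objective, vial_a, vial_b, forceps below 0.02 m/s and value of joint lens_lid below 0.04 rad); the robot touches nothing.
It fails at once if the green cup is moved more than 30 mm or tipped over (distance of paper_cup from where it was at the start of the episode above 0.03 m or angle between paper_cup's own z axis and vertical above 0.5 rad).
It fails at once if the amber jar is moved more than 30 mm or tipped over (distance of stain_jar from where it was at the start of the episode above 0.03 m or angle between stain_jar's own z axis and vertical above 0.5 rad).
It fails at once if the slide stack is moved more than 30 mm or tipped over (distance of slide_stack from where it was at the start of the episode above 0.03 m or angle between slide_stack's own z axis and vertical above 0.5 rad).
It also fails if it takes over 72 s, if anything falls off the work surface, if the arm or the gripper's body presses on something with over 40 N, if the wrist force passes 120 N, or if a joint passes its speed limit or range.

## Working session

There is one attempt and no reset: what is moved stays moved. The work goes in short steps, Python scripts to look and compute and a shell command to move; the robot and the scene stay as the last step left them, time stands still between calls to the robot, and variables do not carry over. Pictures are saved under pics/ and viewed, at most 12 in all, crops included, and the job is handed in when it is done.

```bash
ls; mkdir -p pics; python3 - <<'E'
from rig import *
import cv2,numpy as np
print(grasp_offset, observe())
for n in("scene","top"):
    p,d=get_image(n); cv2.imwrite(f"pics/{n}0.png",p[:,:,::-1]); np.savez(f"{n}0.npz",p=p,d=d,**camera_params(n))
    print(n,camera_params(n))
E
```

```text
pics
0.0187 {'time_s': 0.0, 'q': array([ 6.15751080e+01,  2.18397522e+01,  7.43848013e+01, -4.63161182e-04,
        8.38577811e+01, -1.23337422e+01]), 'qvel': array([-0.01179934,  0.04965699,  0.05700126, -0.01529548,  0.00498999,
       -0.01163096]), 'joint_efforts': array([ 5.57168623e-04, -4.48465490e+01, -2.31280750e+01, -1.47937794e-04,
        4.70163432e-03,  8.93474606e-06]), 'position': array([0.15228359, 0.52819149, 0.2307231 ]), 'tool_rot': array([[-9.60822119e-01,  2.77164930e-01, -6.76958267e-04],
       [ 2.77165595e-01,  9.60821329e-01, -1.26759391e-03],
       [ 2.99103365e-04, -1.40556181e-03, -9.99998967e-01]]), 'ft_force': array([ 0.13846627, -0.99945857, -0.02307183]), 'wrist_torque': array([0.03068176, 0.00293185, 0.00289941]), 'gripper_force': 0.0, 'grip_width': 0.08509686989358001}
scene {'K': array([[534.65576945,   0.        , 278.65566989],
       [  0.        , 534.65576945, 202.47563215],
       [  0.        ,   0.        ,   1.        ]]), 'R': array([[-0.240507  ,  0.97064241,  0.00311479],
       [ 0.72459438,  0.18167425, -0.66479881],
       [-0.64584779, -0.15763181, -0.74701596]]), 't': array([ 0.05459188, -0.29592475,  1.72593073])}
top {'K': array([[526.38850391,   0.        , 269.60331981],
       [  0.        , 526.38850391, 209.5631766 ],
       [  0.        ,   0.        ,   1.        ]]), 'R': array([[-1.49829542e-02, -9.99887286e-01,  9.62011591e-04],
       [-9.87868344e-01,  1.46541101e-02, -1.54600753e-01],
       [ 1.54569230e-01, -3.26671679e-03, -9.87976559e-01]]), 't': array([0.06907456, 0.48742739, 1.562978  ])}
```

View pics/scene0.png

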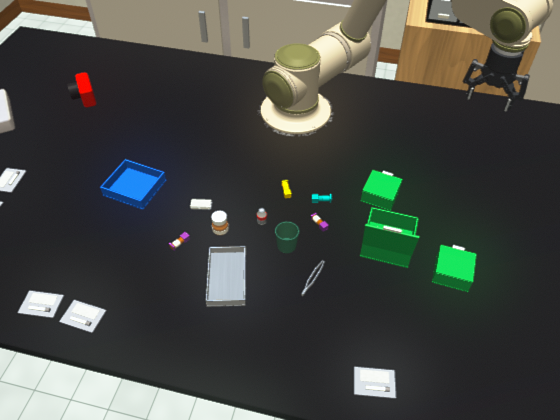

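View pics/top0.png

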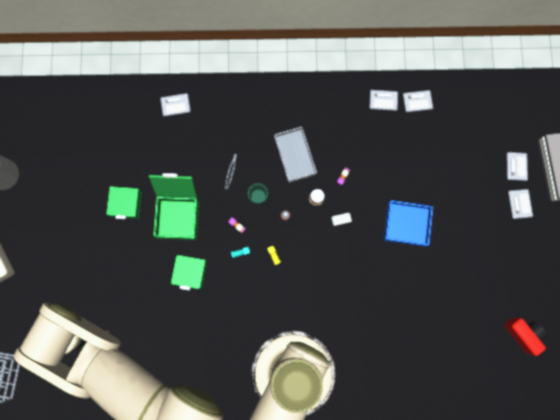

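Scene picture: the open green case is at (390,237), with closed smaller look-alikes at (382,188) and (456,268). Purple vials are at (319,221) and (179,241), look-alikes at turquoise (321,198) and yellow (286,188). The objective is at (262,216), jar at (220,222), cup at (287,236), slides at (201,204), forceps at (313,278), steel tray at (226,275) and blue tray at (133,184).

Top picture: open case (176,218) with lid at the far side (173,187), vials (237,225) and (344,176), objective (285,215), forceps (231,171), steel tray (296,154), blue tray (410,223).

Candidates: the case is (176,218) against (123,201) and (188,272). The vials are (237,225) and (344,176) against (240,252) and (274,255). For the objective, (285,215) against the jar at (317,197).

```bash
cat > h.py <<'E'
import cv2,numpy as np
def load(n):
    z=np.load(n+".npz"); return z['p'],z['d'],z['K'],z['R'],z['t']
def ray(K,R,t,uv,h):
    "pixels -> world points on plane z=h"
    uv=np.atleast_2d(np.array(uv,float)); r=np.c_[(uv-K[:2,2])/K[0,0],np.ones(len(uv))]@R; c=-R.T@t
    return c+r*((h-c[2])/r[:,2])[:,None]
def cloud(d,K,R,t,m=None):
    v,u=np.nonzero((d>0) if m is None else (m&(d>0))); z=d[v,u]
    P=np.c_[(u-K[0,2])/K[0,0]*z,(v-K[1,2])/K[1,1]*z,z]
    return (P-t)@R
E
python3 - <<'E'
from h import *
p,d,K,R,t=load("top0")
c=cv2.resize(p[130:270,90:450],None,fx=2.2,fy=2.2,interpolation=cv2.INTER_CUBIC)
cv2.imwrite("pics/crop.png",np.clip(c[:,:,::-1]*1.5,0,255))
for n in("top0","scene0"):
    p,d,K,R,t=load(n); h=cv2.cvtColor(p,cv2.COLOR_RGB2HSV); H,S,V=[h[:,:,i].astype(int) for i in range(3)]
    for name,m,hh in(("purple",(H>135)&(H<165)&(S>120)&(V>60),.018),("green",(H>50)&(H<80)&(S>120)&(V>60),.058),("blue",(H>100)&(H<125)&(S>150)&(V>70),.035)):
        k,l,st,ce=cv2.connectedComponentsWithStats(m.astype(np.uint8))
        for i in range(1,k):
            if st[i,4]<12: continue
            C=cloud(d,K,R,t,l==i); 
            q=np.argwhere(l==i)[:,::-1]
            r=cv2.minAreaRect(ray(K,R,t,q,hh)[:,:2].astype(np.float32)*1000)
            print(n,name,ce[i].round(),st[i,4],C.mean(0).round(3),"z",np.percentile(C[:,2],[2,98]).round(3),"rect",np.round(r[0]),np.round(r[1]),round(r[2],1))
E
```

```text
top0 purple [340. 181.] 36 [ 0.578 -0.158  0.014] z [-0.002  0.026] rect [ 578. -158.] [19. 19.] 88.0
top0 purple [231. 220.] 28 [0.461 0.181 0.011] z [-0.005  0.022] rect [459. 180.] [17. 21.] 52.9
top0 green [175. 208.] 2708 [0.496 0.349 0.047] z [-0.003  0.169] rect [500. 354.] [154. 198.] 89.1
top0 green [123. 201.] 965 [0.52  0.507 0.039] z [-0.002  0.053] rect [516. 502.] [99. 93.] 85.8
top0 green [188. 271.] 950 [0.306 0.307 0.04 ] z [-0.004  0.052] rect [304. 305.] [94. 91.] 79.3
top0 blue [408. 223.] 1923 [ 0.445 -0.366  0.009] z [-0.004  0.038] rect [ 442. -359.] [140. 129.] 80.7
scene0 purple [313. 214.] 12 [0.428 0.143 0.014] z [-0.001  0.021] rect [432. 143.] [ 7. 20.] 59.1
scene0 purple [323. 226.] 69 [0.46  0.178 0.014] z [0.001 0.022] rect [463. 178.] [25. 25.] 50.0
scene0 purple [184. 236.] 49 [ 0.579 -0.161  0.015] z [-0.002  0.023] rect [ 583. -159.] [24. 21.] 66.2
scene0 purple [171. 244.] 12 [ 0.614 -0.185  0.015] z [-0.001  0.021] rect [ 617. -183.] [20.  4.] 57.0
scene0 green [387. 222.] 3798 [0.442 0.333 0.058] z [0.    0.171] rect [419. 336.] [319. 147.] 7.4
scene0 green [288. 234.] 71 [0.537 0.101 0.053] z [0.004 0.065] rect [535.  99.] [52. 59.] 69.3
scene0 green [454. 268.] 1603 [0.531 0.507 0.037] z [0.   0.05] rect [545. 502.] [ 92. 120.] 84.9
scene0 blue [133. 183.] 2129 [ 0.439 -0.365  0.013] z [-0.001  0.037] rect [ 455. -354.] [155. 147.] 80.4[ WARN:0@0.060] global loadsave.cpp:1063 imwrite_ Unsupported depth image for selected encoder is fallbacked to CV_8U.
```

View pics/crop.png

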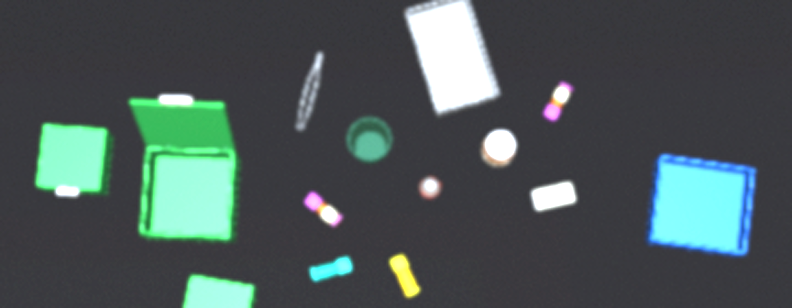

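The crop confirms the choice: the largest green case is open at crop (190,195), the purple vials are at (323,209) and (558,101), and the small red/white objective is at (430,187). Next I measure them all.

```bash
python3 - <<'E'
from h import *
p,d,K,R,t=load("top0"); h=cv2.cvtColor(p,cv2.COLOR_RGB2HSV); V=p.max(2).astype(int)
boxes=dict(vial_a=(222,212,252,238,.009),vial_b=(332,163,356,190,.009),obj=(277,206,294,223,.045),forceps=(220,148,242,194,.006),steel=(265,120,325,190,.025),jar=(306,186,328,209,.055),slides=(328,208,356,230,.012),cup=(244,178,272,208,.06),blue=(380,195,440,250,.03),yel=(264,242,286,270,.01),turq=(228,244,254,262,.01))
for n,(u0,v0,u1,v1,hh) in boxes.items():
    m=np.zeros(V.shape,np.uint8); m[v0:v1,u0:u1]=V[v0:v1,u0:u1]>(45 if n not in('forceps',) else 40)
    k,l,st,ce=cv2.connectedComponentsWithStats(m)
    if n!='forceps':
        m=(l==1+np.argmax(st[1:,4]))
    q=np.argwhere(m)[:,::-1]
    w=(ray(K,R,t,q,hh)[:,:2]*1000).astype(np.float32); r=cv2.minAreaRect(w)
    ev,E=np.linalg.eigh(np.cov(w.T)); a=np.degrees(np.arctan2(E[1,1],E[0,1]))%180
    C=cloud(d,K,R,t,m>0)
    print(n,len(q),"mean",w.mean(0).round(),"pca",round(a,1),"rect",np.round(r[0]),np.round(r[1]),round(r[2],1),"zmax",np.percentile(C[:,2],97).round(3) if len(C) else None)
# case rim: both clouds
for n in("top0","scene0"):
    p,d,K,R,t=load(n); h=cv2.cvtColor(p,cv2.COLOR_RGB2HSV)
    m=(h[:,:,0]>50)&(h[:,:,0]<80)&(h[:,:,1]>100)&(h[:,:,2]>50)
    C=cloud(d,K,R,t,m); near=(abs(C[:,0]-.46)<.2)&(abs(C[:,1]-.34)<.095)
    C=C[near]
    for lo,hi in((.05,.064),(.08,.11),(.11,.14),(.14,.2)):
        S=C[(C[:,2]>lo)&(C[:,2]<hi)]
        if len(S)>5:
            r=cv2.minAreaRect((S[:,:2]*1000).astype(np.float32)); print(n,lo,len(S),S.mean(0).round(3),np.round(r[0]),np.round(r[1]),round(r[2],1))
E
```

```text
vial_a 204 mean [448. 165.] pca 49.6 rect [447. 165.] [67. 31.] 47.9 zmax 0.021
vial_b 197 mean [ 597. -170.] pca 149.6 rect [ 597. -169.] [31. 68.] 59.8 zmax 0.023
obj 119 mean [471.  16.] pca 136.9 rect [471.  15.] [34. 37.] 25.9 zmax 0.048
forceps 864 mean [611. 182.] pca 178.0 rect [620. 183.] [ 66. 145.] 89.6 zmax 0.01
steel 1777 mean [665. -20.] pca 15.5 rect [665. -20.] [173. 105.] 15.6 zmax 0.026
jar 291 mean [523. -80.] pca 154.6 rect [522. -80.] [53. 59.] 44.1 zmax 0.06
slides 295 mean [ 461. -158.] pca 102.0 rect [ 461. -159.] [42. 71.] 11.8 zmax 0.017
cup 408 mean [536.  98.] pca 2.8 rect [536.  98.] [67. 67.] 43.9 zmax 0.064
blue 2182 mean [ 442. -360.] pca 85.2 rect [ 442. -360.] [151. 138.] 81.2 zmax 0.037
yel 217 mean [353.  52.] pca 23.5 rect [353.  52.] [68. 31.] 25.6 zmax 0.022
turq 221 mean [363. 153.] pca 104.9 rect [361. 154.] [34. 68.] 17.7 zmax 0.023
top0 0.05 362 [0.434 0.338 0.056] [401. 338.] [279. 136.] 6.5
top0 0.08 198 [0.539 0.341 0.096] [540. 342.] [120.  14.] 87.5
top0 0.11 210 [0.548 0.343 0.126] [547. 342.] [123.  16.] 86.4
top0 0.14 289 [0.559 0.34  0.158] [559. 342.] [120.  18.] 87.0
scene0 0.05 297 [0.425 0.341 0.056] [403. 339.] [277. 132.] 4.3
scene0 0.08 248 [0.545 0.34  0.095] [545. 341.] [119.  11.] 86.3
scene0 0.11 274 [0.554 0.341 0.125] [554. 340.] [120.  12.] 86.9
scene0 0.14 398 [0.565 0.34  0.16 ] [564. 340.] [119.  14.] 86.1
```

```bash
cat > plan.py <<'E'
import sys,numpy as np
from rig import observe
from scipy.spatial.transform import Rotation as Ro
def Rd(psi):
    c,s=np.cos(np.radians(psi)),np.sin(np.radians(psi)); return np.array([[-s,c,0],[c,s,0],[0,0,-1.]])
def plan(*wps):
    "wps: x,y,z(mm),psi(deg, direction of tool y); prints tool-axis shift/turn in move units from each to the next"
    o=observe(); p,R=o['position'],o['tool_rot']
    print("now",o['time_s'],p.round(4),"psi",np.degrees(np.arctan2(R[1,1],R[0,1])).round(1),"w",round(o['grip_width'],4),"q",o['q'].round())
    for x,y,z,a in wps:
        q=np.array([x,y,z])/1000; G=Rd(a); s=R.T@(q-p); r=Ro.from_matrix(R.T@G).as_rotvec()
        n=max(np.linalg.norm(s)/.05,np.degrees(np.linalg.norm(r))/8.59)
        print((x,y,z,a),"[",(s/.5).round(4).tolist(),",",(r/np.pi).round(4).tolist(),"] rows>=",round(n,1)); p,R=q,G
if __name__=="__main__": plan(*[tuple(map(float,a.split(','))) for a in sys.argv[1:]])
E
python3 plan.py 472,16,210,87
python3 - <<'E'
from h import *
p,d,K,R,t=load("top0"); g=p.max(2)[140:205,212:248].astype(int)
b=np.median(g); m=np.zeros(p.shape[:2],bool); m[140:205,212:248]=g>b+14
k,l,st,ce=cv2.connectedComponentsWithStats(m.astype(np.uint8)); i=1+np.argmax(st[1:,4]); print(b,st[i])
w=(ray(K,R,t,np.argwhere(l==i)[:,::-1],.007)[:,:2]*1000).astype(np.float32); print(w.mean(0),cv2.minAreaRect(w))
E
```

```text
now 0.1 [0.1523 0.5282 0.2308] psi 73.9 w 0.0853 q [ 62.  22.  74.   0.  84. -12.]
(472.0, 16.0, 210.0, 87.0) [ [-0.8983, -0.8071, 0.0423] , [-0.0004, -0.0001, -0.0727] ] rows>= 12.1
41.0 [224 153  14  37 247]
[616.056   182.85867] ((617.8375244140625, 182.65280151367188), (24.5424861907959, 120.23080444335938), 74.78192138671875)
```

```bash
python3 -m handwheel '[[[-0.45,-0.40,0.02],[0,0,-0.036]],[[-0.45,-0.40,0.02],[0,0,-0.036]],[[-0.45,-0.40,0.02],[0,0,-0.036]],[[-0.45,-0.40,0.02],[0,0,-0.036]],[[-0.45,-0.40,0.02],[0,0,-0.036]],[[-0.45,-0.40,0.02],[0,0,-0.036]],[[-0.45,-0.40,0.02],[0,0,-0.036]],[[-0.45,-0.40,0.02],[0,0,-0.036]]]' 1 && python3 plan.py 472,16,210,87
```

```text
time_s: 0.9
position: [0.3136, 0.2732, 0.2212]
tool_rot: [[-0.985, 0.17, -0.001], [0.17, 0.985, 0.0], [0.001, -0.0, -1.0]]
ft_force: [-0.9, 0.2, -0.0]
grip_width: 0.0855
gripper_force: 0.0
now 0.9 [0.3136 0.2732 0.2212] psi 80.2 w 0.0855 q [ 25.   9.  95.   0.  76. -56.]
(472.0, 16.0, 210.0, 87.0) [ [-0.3996, -0.4531, 0.0222] , [0.0, -0.0002, -0.0377] ] rows>= 6.0
```

```bash
python3 -m handwheel '[[[-0.4,-0.453,0.022],[0,0,-0.038]],[[-0.4,-0.453,0.022],[0,0,-0.038]],[[-0.4,-0.453,0.022],[0,0,-0.038]],[[-0.4,-0.453,0.022],[0,0,-0.038]],[[-0.4,-0.453,0.022],[0,0,-0.038]],[[-0.4,-0.453,0.022],[0,0,-0.038]],[[-0.4,-0.453,0.022],[0,0,-0.038]],[[-0.4,-0.453,0.022],[0,0,-0.038]]]' && python3 - <<'E'
from rig import *
import cv2,numpy as np
c=camera_params("wrist"); p,d=get_image("wrist"); cv2.imwrite("pics/w1.png",p[:,:,::-1]); np.savez("w1.npz",p=p,d=d,**c)
from h import *
p,d,K,R,t=load("w1"); print(-R.T@t,R[2])
C=cloud(d,K,R,t,np.ones(d.shape,bool)); n=(abs(C[:,0]-.472)<.04)&(abs(C[:,1]-.016)<.04)
for lo,hi in((.015,.03),(.035,.055),(.042,.055)):
    S=C[n&(C[:,2]>lo)&(C[:,2]<hi)]; print(lo,len(S),S.mean(0),S.min(0),S.max(0)) if len(S) else print(lo,0)
E
```

```text
time_s: 1.7
position: [0.4729, 0.0177, 0.2098]
tool_rot: [[-0.999, 0.048, -0.001], [0.048, 0.999, 0.001], [0.001, 0.0, -1.0]]
ft_force: [-0.8, 0.8, 0.3]
grip_width: 0.0851
gripper_force: 0.0
[0.39602279 0.02227514 0.3517154 ] [ 0.30226049 -0.01462153 -0.95311322]
0.015 123 [0.46754262 0.01649212 0.02608657] [0.45984964 0.00314841 0.01500139] [0.4857644  0.02833111 0.02990653]
0.035 326 [0.47110913 0.01593663 0.04201866] [0.46238488 0.00566288 0.03510555] [0.48249227 0.02509279 0.04676039]
0.042 208 [0.47247529 0.01571757 0.04434804] [0.46533744 0.00862419 0.04227047] [0.48034321 0.02301725 0.04676039]
```

View pics/w1.png

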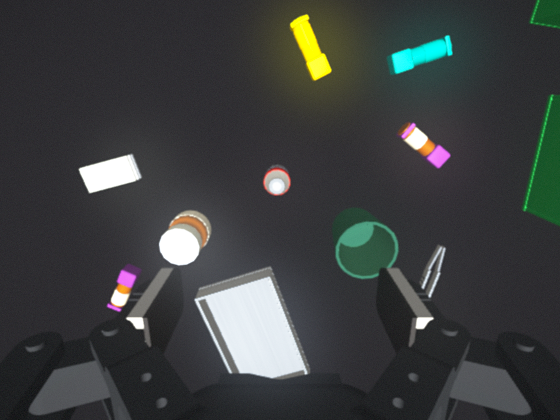

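The wrist view shows the objective at (276,180), vial_a at (425,145), vial_b at (124,288), the cup at (366,248), and the jar at (182,240). The objective's grasp area is clear.

```bash
python3 -m handwheel '[[[0,-0.004,0.3],[0,0,0]],[[0,-0.004,0.3],[0,0,0]],[[0,-0.004,0.3],[0,0,0]],[[0,-0.004,0.41],[0,0,0]],[[0,-0.004,0.41],[0,0,0]],[[0,-0.004,0.41],[0,0,0]]]' 0.8 40 && python3 -m handwheel '[[[0,0,0],[0,0,0]],[[0,0,0],[0,0,0]],[[0,0,0],[0,0,0]],[[0,0,0],[0,0,0]],[[0,0,0],[0,0,0]],[[0,0,0],[0,0,0]],[[0,0,0],[0,0,0]]]' 0 40; python3 plan.py 472,16,140,87 460,344,140,87 460,344,11,87
python3 - <<'E'
from h import *
p,d,K,R,t=load("w1"); h=cv2.cvtColor(p,cv2.COLOR_RGB2HSV)
m=((h[:,:,0]>135)&(h[:,:,0]<165)&(h[:,:,1]>120)&(h[:,:,2]>60)).astype(np.uint8)
k,l,st,ce=cv2.connectedComponentsWithStats(m)
for i in range(1,k):
    if st[i,4]>20: print(ce[i].round(),st[i,4],(ray(K,R,t,ce[i],.012)*1000).round(1),(cloud(d,K,R,t,l==i).mean(0)*1000).round(1))
print("slides",cv2.minAreaRect((ray(K,R,t,np.argwhere(p[145:200,75:150].min(2)>120)[:,::-1]+[75,145],.012)[:,:2]*1000).astype(np.float32)))
E
```

```text
time_s: 2.35
position: [0.4721, 0.0167, 0.0058]
tool_rot: [[-0.999, 0.046, -0.001], [0.046, 0.999, 0.0], [0.002, 0.0, -1.0]]
ft_force: [1.1, -0.6, 1.6]
grip_width: 0.0683
gripper_force: 0.0
time_s: 3.05
position: [0.4733, 0.0152, 0.0071]
tool_rot: [[-0.999, 0.048, 0.003], [0.048, 0.999, -0.0], [-0.003, -0.0, -1.0]]
ft_force: [-1.7, 2.1, 11.1]
grip_width: 0.0238
gripper_force: 38.6
now 3.05 [0.4733 0.0152 0.0071] psi 87.2 w 0.0238 q [ -13.   32.  103.    0.   45. -100.]
(472.0, 16.0, 140.0, 87.0) [ [0.0018, 0.0015, -0.2658] , [-0.0001, 0.001, 0.0012] ] rows>= 2.7
(460.0, 344.0, 140.0, 87.0) [ [0.0583, 0.6538, 0.0] , [0.0, 0.0, 0.0] ] rows>= 6.6
(460.0, 344.0, 11.0, 87.0) [ [0.0, 0.0, 0.258] , [0.0, 0.0, 0.0] ] rows>= 2.6
[438. 156.] 315 [[458.  180.8  12. ]] [457.3 178.8  16.1]
[127. 276.] 324 [[ 578.5 -159.6   12. ]] [ 576.9 -158.1   14.9]
[113. 307.] 66 [[ 618.6 -183.7   12. ]] [ 610.5 -176.5   24.3]
slides ((459.74261474609375, -155.78762817382812), (28.003894805908203, 60.05646514892578), 11.986867904663086)
```

```bash
python3 -m handwheel '[[[0,0,-0.1],[0,0,0]],[[0,0,-0.27],[0,0,0]],[[0,0,-0.27],[0,0,0]],[[0,0,-0.27],[0,0,0]],[[0,0,-0.27],[0,0,0]]]' && python3 -m handwheel '[[[0.05,0.65,0],[0,0,0]],[[0.05,0.65,0],[0,0,0]],[[0.05,0.65,0],[0,0,0]],[[0.05,0.65,0],[0,0,0]],[[0.05,0.65,0],[0,0,0]],[[0.05,0.65,0],[0,0,0]],[[0.05,0.65,0],[0,0,0]],[[0.05,0.65,0],[0,0,0]],[[0.05,0.65,0],[0,0,0]]]'; python3 plan.py 460,344,13,87
python3 - <<'E'
from rig import *
import cv2,numpy as np
c=camera_params("wrist"); p,d=get_image("wrist"); cv2.imwrite("pics/w2.png",p[:,:,::-1]); np.savez("w2.npz",p=p,d=d,**c)
E
```

```text
time_s: 3.55
position: [0.4723, 0.0152, 0.141]
tool_rot: [[-0.999, 0.048, 0.002], [0.048, 0.999, -0.0], [-0.002, -0.0, -1.0]]
ft_force: [0.3, -0.6, -1.2]
grip_width: 0.0231
gripper_force: 39.8
time_s: 4.45
position: [0.4624, 0.3409, 0.1387]
tool_rot: [[-0.999, 0.047, -0.003], [0.047, 0.999, -0.002], [0.003, -0.002, -1.0]]
ft_force: [0.2, 1.1, -0.8]
grip_width: 0.0238
gripper_force: 39.9
now 4.45 [0.4624 0.3409 0.1387] psi 87.3 w 0.0238 q [ 25.  29.  79.  -0.  73. -63.]
(460.0, 344.0, 13.0, 87.0) [ [0.0044, 0.0064, 0.2513] , [-0.0005, -0.0009, 0.0016] ] rows>= 2.5
```

View pics/w2.png

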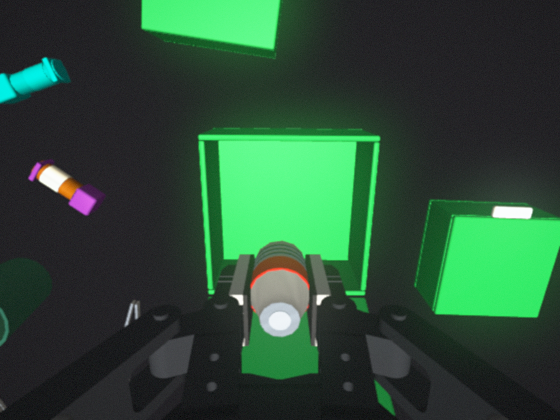

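The objective is held upright at (280,300) over the open case, whose near rim corners are at (200,137) and (378,137). I'll check the case centre from those, then lower.

```bash
python3 - <<'E'
from h import *
p,d,K,R,t=load("w2"); print((ray(K,R,t,[(199,134),(379,134),(207,293),(368,293)],.058)*1000).round())
E
python3 -m handwheel '[[[0.006,0.004,0.15],[0,0,0]],[[0.006,0.004,0.15],[0,0,0]],[[0.006,0.004,0.24],[0,0,0]],[[0.006,0.004,0.249],[0,0,0]],[[0.006,0.004,0.252],[0,0,0]],[[0.006,0.004,0.252],[0,0,0]]]'
```

```text
[[404. 292.  58.]
 [410. 409.  58.]
 [522. 284.  58.]
 [528. 406.  58.]]
time_s: 5.1
position: [0.4612, 0.343, 0.0159]
tool_rot: [[-0.999, 0.049, 0.002], [0.049, 0.999, 0.001], [-0.002, 0.001, -1.0]]
ft_force: [-0.1, 0.5, -0.0]
grip_width: 0.0237
gripper_force: 39.9
```

```bash
python3 -m handwheel '[[[0,0,0.005],[0,0,0]],[[0,0,0.008],[0,0,0]],[[0,0,0.009],[0,0,0]],[[0,0,0.009],[0,0,0]]]'; python3 -m handwheel '[[[0,0,0],[0,0,0]],[[0,0,0],[0,0,0]],[[0,0,0],[0,0,0]],[[0,0,0],[0,0,0]]]' 0.55;  python3 -m handwheel '[[[0,0,-0.1],[0,0,0]],[[0,0,-0.28],[0,0,0]],[[0,0,-0.28],[0,0,0]],[[0,0,-0.28],[0,0,0]],[[0,0,-0.28],[0,0,0]]]'
python3 - <<'E'
from rig import *
import cv2,numpy as np
c=camera_params("wrist"); p,d=get_image("wrist"); cv2.imwrite("pics/w3.png",p[:,:,::-1]); np.savez("w3.npz",p=p,d=d,**c)
E
```

```text
time_s: 5.5
position: [0.4607, 0.3434, 0.0111]
tool_rot: [[-0.999, 0.048, 0.002], [0.048, 0.999, 0.001], [-0.002, 0.001, -1.0]]
ft_force: [-1.7, -1.1, 6.0]
grip_width: 0.0238
gripper_force: 40.7
time_s: 5.9
position: [0.4603, 0.3432, 0.0098]
tool_rot: [[-0.999, 0.048, -0.0], [0.048, 0.999, -0.0], [0.0, -0.0, -1.0]]
ft_force: [-0.2, 0.0, 0.8]
grip_width: 0.0471
gripper_force: 0.0
time_s: 6.4
position: [0.4603, 0.3432, 0.1502]
tool_rot: [[-0.999, 0.048, 0.001], [0.048, 0.999, 0.001], [-0.001, 0.001, -1.0]]
ft_force: [0.3, 0.2, -0.6]
grip_width: 0.0469
gripper_force: 0.0
```

View pics/w3.png

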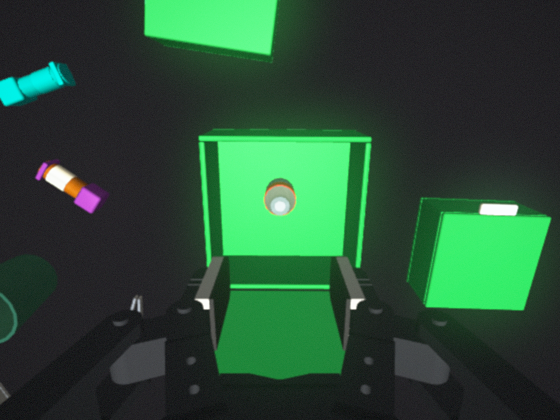

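The objective stands upright at (280,200) in the case, and the lid leans away at the far side. Next I go over and behind the lid with shut fingers.

```bash
python3 plan.py 460,343,260,87 625,343,260,87 625,343,140,87 581,343,139,87 544,344,149,87 511,345,145,87 480,346,127,87 457,346,99,87 448,346,66,87
```

```text
now 6.45 [0.4598 0.343  0.149 ] psi 87.2 w 0.0469 q [ 25.  28.  78.  -0.  74. -62.]
(460.0, 343.0, 260.0, 87.0) [ [-0.0001, -0.0001, -0.2219] , [-0.0002, -0.0004, 0.0013] ] rows>= 2.2
(625.0, 343.0, 260.0, 87.0) [ [-0.3295, 0.0173, 0.0] , [0.0, 0.0, 0.0] ] rows>= 3.3
(625.0, 343.0, 140.0, 87.0) [ [0.0, 0.0, 0.24] , [0.0, 0.0, 0.0] ] rows>= 2.4
(581.0, 343.0, 139.0, 87.0) [ [0.0879, -0.0046, 0.002] , [0.0, 0.0, 0.0] ] rows>= 0.9
(544.0, 344.0, 149.0, 87.0) [ [0.074, -0.0019, -0.02] , [0.0, 0.0, 0.0] ] rows>= 0.8
(511.0, 345.0, 145.0, 87.0) [ [0.066, -0.0015, 0.008] , [0.0, 0.0, 0.0] ] rows>= 0.7
(480.0, 346.0, 127.0, 87.0) [ [0.062, -0.0012, 0.036] , [0.0, 0.0, 0.0] ] rows>= 0.7
(457.0, 346.0, 99.0, 87.0) [ [0.0459, -0.0024, 0.056] , [0.0, 0.0, 0.0] ] rows>= 0.7
(448.0, 346.0, 66.0, 87.0) [ [0.018, -0.0009, 0.066] , [0.0, 0.0, 0.0] ] rows>= 0.7
```

```bash
python3 -m handwheel '[[[0,0,-0.22],[0,0,0]],[[0,0,-0.22],[0,0,0]],[[0,0,-0.22],[0,0,0]],[[-0.33,0.016,-0.22],[0,0,0]],[[-0.33,0.016,-0.22],[0,0,0]],[[-0.33,0.016,-0.22],[0,0,0]],[[-0.33,0.016,-0.22],[0,0,0]],[[-0.33,0.016,-0.22],[0,0,0]],[[-0.33,0.016,-0.22],[0,0,0]]]' 0; python3 plan.py 625,343,140,87
```

```text
time_s: 7.35
position: [0.6249, 0.3433, 0.2579]
tool_rot: [[-0.999, 0.048, -0.003], [0.048, 0.999, -0.001], [0.003, -0.001, -1.0]]
ft_force: [-1.2, -0.2, -0.4]
grip_width: -0.0001
gripper_force: 0.0
now 7.35 [0.6249 0.3433 0.2579] psi 87.2 w -0.0001 q [ 19.  39.  39.   0. 102. -68.]
(625.0, 343.0, 140.0, 87.0) [ [-0.0009, -0.0003, 0.2358] , [-0.0003, -0.001, 0.0013] ] rows>= 2.4
```

```bash
python3 -m handwheel '[[[0,0,0.2],[0,0,0]],[[0,0,0.236],[0,0,0]],[[0,0,0.236],[0,0,0]],[[0,0,0.236],[0,0,0]],[[0,0,0.236],[0,0,0]]]' && python3 -m handwheel '[[[0.044,-0.003,0.001],[0,0,0]],[[0.088,-0.005,0.002],[0,0,0]],[[0.125,-0.006,-0.01],[0,0,0]],[[0.162,-0.007,-0.018],[0,0,0]],[[0.195,-0.008,-0.016],[0,0,0]],[[0.228,-0.008,-0.01],[0,0,0]],[[0.26,-0.009,0.006],[0,0,0]],[[0.29,-0.01,0.026],[0,0,0]],[[0.29,-0.01,0.026],[0,0,0]]]'; python3 plan.py 457,346,99,87 448,346,66,87
```

```text
time_s: 7.85
position: [0.6251, 0.3438, 0.1435]
tool_rot: [[-0.999, 0.047, 0.002], [0.047, 0.999, 0.001], [-0.002, 0.001, -1.0]]
ft_force: [0.2, -0.1, -0.4]
grip_width: -0.0001
gripper_force: 0.0
time_s: 8.75
position: [0.4792, 0.3457, 0.1304]
tool_rot: [[-0.999, 0.047, 0.001], [0.047, 0.999, 0.001], [-0.001, 0.001, -1.0]]
ft_force: [-0.5, 0.2, 0.1]
grip_width: -0.0001
gripper_force: 0.0
now 8.75 [0.4792 0.3457 0.1304] psi 87.3 w -0.0001 q [ 24.  31.  77.   0.  72. -63.]
(457.0, 346.0, 99.0, 87.0) [ [0.0444, -0.0016, 0.0628] , [0.0003, 0.0004, 0.0017] ] rows>= 0.8
(448.0, 346.0, 66.0, 87.0) [ [0.018, -0.0009, 0.066] , [0.0, 0.0, 0.0] ] rows>= 0.7
```

```bash
python3 -m handwheel '[[[0.022,-0.001,0.028],[0,0,0]],[[0.044,-0.002,0.06],[0,0,0]],[[0.054,-0.002,0.095],[0,0,0]],[[0.062,-0.003,0.125],[0,0,0]],[[0.062,-0.003,0.125],[0,0,0]]]' && python3 -m handwheel '[[[0,0,0.004],[0,0,0]],[[0,0,0.008],[0,0,0]],[[0,0,0.012],[0,0,0]],[[0,0,0.016],[0,0,0]],[[0,0,0.016],[0,0,0]]]'
```

```text
time_s: 9.25
position: [0.4496, 0.3453, 0.0664]
tool_rot: [[-0.999, 0.048, -0.0], [0.048, 0.999, -0.0], [0.0, -0.0, -1.0]]
ft_force: [0.5, -0.0, -0.3]
grip_width: -0.0
gripper_force: 0.0
time_s: 9.75
position: [0.4508, 0.3458, 0.0639]
tool_rot: [[-0.999, 0.048, 0.006], [0.048, 0.999, 0.002], [-0.006, 0.003, -1.0]]
ft_force: [-10.9, -6.9, 39.8]
grip_width: -0.0003
gripper_force: 20.0
```

```bash
python3 -m handwheel '[[[0,0,0],[0,0,0]],[[0,0,0],[0,0,0]],[[0,0,-0.05],[0,0,0]],[[0,0,-0.2],[0,0,0]],[[0,0,-0.2],[0,0,0]],[[0,0,-0.2],[0,0,0]]]'; python3 plan.py 447,166,130,140 447,166,3,140
python3 - <<'E'
from rig import *
from h import *
p,d=get_image("scene"); c=camera_params("scene")
h=cv2.cvtColor(p,cv2.COLOR_RGB2HSV); m=(h[:,:,0]>50)&(h[:,:,0]<80)&(h[:,:,1]>100)&(h[:,:,2]>50)
C=cloud(d,c['K'],c['R'],c['t'],m); C=C[(abs(C[:,0]-.466)<.05)&(abs(C[:,1]-.345)<.05)&(C[:,2]>.03)]
A=np.c_[C[:,:2],np.ones(len(C))]; print("lid plane slope",np.linalg.lstsq(A,C[:,2],rcond=None)[0],C[:,2].mean())
E
```

```text
time_s: 10.35
position: [0.4513, 0.346, 0.1632]
tool_rot: [[-0.999, 0.048, 0.008], [0.048, 0.999, 0.004], [-0.008, 0.004, -1.0]]
ft_force: [0.2, 0.4, 0.1]
grip_width: 0.0001
gripper_force: 0.0
now 10.35 [0.4513 0.346  0.1632] psi 87.2 w 0.0001 q [ 26.  27.  78.  -0.  75. -62.]
(447.0, 166.0, 130.0, 140.0) [ [-0.0083, -0.3604, 0.0649] , [0.0001, 0.0031, -0.2932] ] rows>= 6.1
(447.0, 166.0, 3.0, 140.0) [ [0.0, 0.0, 0.254] , [0.0, 0.0, 0.0] ] rows>= 2.5
lid plane slope [-0.04161636 -0.1288886   0.13355244] 0.06969771976936806
```

```bash
python3 -m handwheel '[[[-0.008,-0.36,0.065],[0,0.003,-0.293]],[[-0.008,-0.36,0.065],[0,0.003,-0.293]],[[-0.008,-0.36,0.065],[0,0.003,-0.293]],[[-0.008,-0.36,0.065],[0,0.003,-0.293]],[[-0.008,-0.36,0.065],[0,0.003,-0.293]],[[-0.008,-0.36,0.065],[0,0.003,-0.293]],[[-0.008,-0.36,0.065],[0,0.003,-0.293]],[[-0.008,-0.36,0.065],[0,0.003,-0.293]],[[-0.008,-0.36,0.065],[0,0.003,-0.293]]]' 0.6 30
python3 - <<'E'
from rig import *
from h import *
c=camera_params("wrist"); p,d=get_image("wrist"); np.savez("w4.npz",p=p,d=d,**c)
p,d,K,R,t=load("w4"); h=cv2.cvtColor(p,cv2.COLOR_RGB2HSV)
m=((h[:,:,0]>135)&(h[:,:,0]<165)&(h[:,:,1]>120)&(h[:,:,2]>60)).astype(np.uint8)
k,l,st,ce=cv2.connectedComponentsWithStats(m)
for i in range(1,k):
    if st[i,4]>20: print(ce[i].round(),st[i,4],(ray(K,R,t,ce[i],.01)*1000).round(1),(cloud(d,K,R,t,l==i).mean(0)*1000).round(1))
m=(h[:,:,0]>50)&(h[:,:,0]<80)&(h[:,:,1]>100)&(h[:,:,2]>50)
C=cloud(d,K,R,t,m); C=C[(abs(C[:,0]-.466)<.05)&(abs(C[:,1]-.345)<.05)&(C[:,2]>.03)]
if len(C)>50: print("lid",len(C),np.linalg.lstsq(np.c_[C[:,:2],np.ones(len(C))],C[:,2],rcond=None)[0],C.mean(0))
E
python3 plan.py 447,166,3,140
```

```text
time_s: 11.3
position: [0.4445, 0.1652, 0.1253]
tool_rot: [[-0.645, -0.764, -0.009], [-0.764, 0.645, -0.004], [0.009, 0.005, -1.0]]
ft_force: [-0.0, -0.8, -0.9]
grip_width: 0.0514
gripper_force: 0.0
[277. 175.] 70 [[431.6 147.5  10. ]] [430.6 146.4  16.8]
[277. 226.] 456 [[458.9 180.5  10. ]] [457.4 178.7  16.3]
lid 1301 [-0.00115702 -0.00012356  0.06414765] [0.45727754 0.34585227 0.06357584]
now 11.35 [0.4445 0.1653 0.1254] psi 139.9 w 0.0512 q [   6.   21.   95.   -0.   64. -134.]
(447.0, 166.0, 3.0, 140.0) [ [-0.0065, -0.004, 0.2447] , [0.0015, -0.0028, -0.0007] ] rows>= 2.4
```

The lid is flat (slope 0.001, top at 64 mm), so it is shut. Now I grasp vial_a.

```bash
python3 -m handwheel '[[[-0.006,-0.003,0.12],[0.0015,-0.003,0]],[[-0.006,-0.003,0.2],[0.0015,-0.003,0]],[[-0.006,-0.003,0.24],[0.0015,-0.003,0]],[[-0.006,-0.003,0.242],[0.0015,-0.003,0]],[[-0.006,-0.003,0.242],[0.0015,-0.003,0]]]' && python3 -m handwheel '[[[0,0,0],[0,0,0]],[[0,0,0],[0,0,0]],[[0,0,0],[0,0,0]],[[0,0,0],[0,0,0]],[[0,0,0],[0,0,0]],[[0,0,0],[0,0,0]]]' 0 30 && python3 -m handwheel '[[[0,0,-0.1],[0,0,0]],[[0,0,-0.26],[0,0,0]],[[0,0,-0.26],[0,0,0]],[[0,0,-0.26],[0,0,0]],[[0,0,-0.26],[0,0,0]]]'; python3 plan.py 440,-100,135,95 439,-382,135,81 439,-382,14,81
```

```text
time_s: 11.85
position: [0.4471, 0.1662, 0.0052]
tool_rot: [[-0.644, -0.765, 0.001], [-0.765, 0.644, 0.001], [-0.001, -0.001, -1.0]]
ft_force: [0.5, -0.7, 0.1]
grip_width: 0.0512
gripper_force: 0.0
time_s: 12.45
position: [0.4474, 0.1662, 0.006]
tool_rot: [[-0.643, -0.766, 0.004], [-0.766, 0.643, 0.001], [-0.003, -0.002, -1.0]]
ft_force: [-0.5, -0.2, 6.6]
grip_width: 0.0165
gripper_force: 29.1
time_s: 12.95
position: [0.4465, 0.1661, 0.1353]
tool_rot: [[-0.643, -0.766, 0.003], [-0.766, 0.643, 0.001], [-0.002, -0.002, -1.0]]
ft_force: [-0.5, 0.1, -1.0]
grip_width: 0.016
gripper_force: 29.5
now 12.95 [0.4465 0.1661 0.1353] psi 140.0 w 0.016 q [   6.   20.   95.    0.   65. -134.]
(440.0, -100.0, 135.0, 95.0) [ [0.4158, -0.3323, 0.0003] , [-0.0002, 0.001, 0.2498] ] rows>= 5.3
(439.0, -382.0, 135.0, 81.0) [ [0.0511, -0.5617, 0.0] , [0.0, 0.0, 0.0778] ] rows>= 5.6
(439.0, -382.0, 14.0, 81.0) [ [0.0, 0.0, 0.242] , [0.0, 0.0, 0.0] ] rows>= 2.4
```

```bash
python3 -m handwheel '[[[0.416,-0.332,0],[0,0,0.25]],[[0.416,-0.332,0],[0,0,0.25]],[[0.416,-0.332,0],[0,0,0.25]],[[0.416,-0.332,0],[0,0,0.25]],[[0.416,-0.332,0],[0,0,0.25]],[[0.416,-0.332,0],[0,0,0.25]],[[0.416,-0.332,0],[0,0,0.25]],[[0.416,-0.332,0],[0,0,0.25]]]' && python3 -m handwheel '[[[0.051,-0.562,0],[0,0,0.078]],[[0.051,-0.562,0],[0,0,0.078]],[[0.051,-0.562,0],[0,0,0.078]],[[0.051,-0.562,0],[0,0,0.078]],[[0.051,-0.562,0],[0,0,0.078]],[[0.051,-0.562,0],[0,0,0.078]],[[0.051,-0.562,0],[0,0,0.078]],[[0.051,-0.562,0],[0,0,0.078]],[[0.051,-0.562,0],[0,0,0.078]]]'
python3 - <<'E'
from rig import *
from h import *
c=camera_params("wrist"); p,d=get_image("wrist"); np.savez("w5.npz",p=p,d=d,**c); cv2.imwrite("pics/w5.png",p[:,:,::-1])
E
python3 plan.py 439,-382,12,81
```

```text
time_s: 13.75
position: [0.4393, -0.0994, 0.1337]
tool_rot: [[-0.996, -0.087, -0.001], [-0.087, 0.996, 0.002], [0.001, 0.002, -1.0]]
ft_force: [-0.3, -0.0, -0.2]
grip_width: 0.0164
gripper_force: 29.5
time_s: 14.65
position: [0.4394, -0.3801, 0.1342]
tool_rot: [[-0.988, 0.155, 0.001], [0.155, 0.988, 0.002], [-0.0, 0.002, -1.0]]
ft_force: [-0.1, 0.6, -0.3]
grip_width: 0.0165
gripper_force: 29.5
now 14.7 [ 0.4394 -0.3802  0.1344] psi 81.1 w 0.0165 q [ -53.   30.   78.    0.   72. -134.]
(439.0, -382.0, 12.0, 81.0) [ [0.0003, -0.004, 0.2449] , [0.0005, 0.0002, 0.0004] ] rows>= 2.4
```

View pics/w5.png

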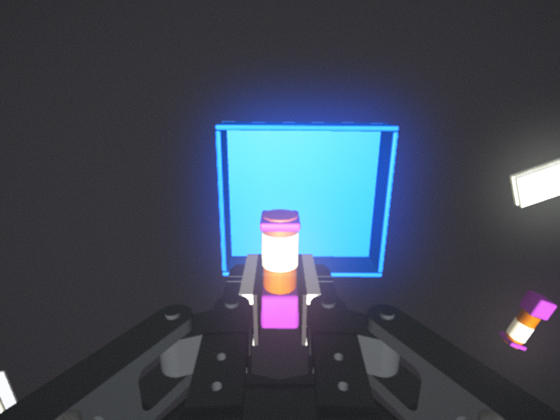

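Vial_a is held at (280,270) over the blue tray, whose rim corners are at (217,126), (398,126), (384,275) and (224,275). Vial_b is at (530,318).

```bash
python3 - <<'E'
from h import *
p,d,K,R,t=load("w5"); r=(ray(K,R,t,[(217,126),(398,126),(224,275),(384,275)],.035)*1000).round(); print(r,r.mean(0))
h=cv2.cvtColor(p,cv2.COLOR_RGB2HSV)
m=((h[:,:,0]>135)&(h[:,:,0]<165)&(h[:,:,1]>120)&(h[:,:,2]>60)).astype(np.uint8)
k,l,st,ce=cv2.connectedComponentsWithStats(m)
for i in range(1,k):
    if st[i,4]>20 and ce[i][0]>450: print(ce[i].round(),st[i,4],(ray(K,R,t,ce[i],.01)*1000).round(1))
E
```

```text
[[ 374. -413.   35.]
 [ 394. -288.   35.]
 [ 490. -432.   35.]
 [ 510. -305.   35.]] [ 442.  -359.5   35. ]
[541. 306.] 527 [[ 579.5 -157.1   10. ]]
[518. 346.] 77 [[ 622.  -175.3   10. ]]
```

```bash
python3 -m handwheel '[[[0,-0.004,0.14],[0,0,0]],[[0,-0.004,0.2],[0,0,0]],[[0,-0.004,0.24],[0,0,0]],[[0,-0.004,0.246],[0,0,0]],[[0,-0.004,0.246],[0,0,0]]]' && python3 -m handwheel '[[[0,0,0],[0,0,0]],[[0,0,0],[0,0,0]],[[0,0,0],[0,0,0]],[[0,0,0],[0,0,0]]]' 0.35 && python3 -m handwheel '[[[0,0,-0.1],[0,0,0]],[[0,0,-0.28],[0,0,0]],[[0,0,-0.28],[0,0,0]],[[0,0,-0.28],[0,0,0]],[[0,0,-0.28],[0,0,0]]]'; python3 plan.py 595,-168,140,59 595,-168,4,59
```

```text
time_s: 15.2
position: [0.4392, -0.3834, 0.012]
tool_rot: [[-0.988, 0.156, 0.001], [0.156, 0.988, 0.0], [-0.001, 0.001, -1.0]]
ft_force: [0.7, -0.2, 0.7]
grip_width: 0.0166
gripper_force: 32.7
time_s: 15.6
position: [0.4388, -0.3842, 0.0121]
tool_rot: [[-0.988, 0.158, 0.002], [0.158, 0.988, -0.0], [-0.002, 0.0, -1.0]]
ft_force: [-0.7, 0.0, -0.0]
grip_width: 0.0295
gripper_force: 0.0
time_s: 16.1
position: [0.4385, -0.3842, 0.1522]
tool_rot: [[-0.987, 0.158, 0.002], [0.158, 0.987, -0.001], [-0.002, -0.0, -1.0]]
ft_force: [-0.2, 0.4, -1.4]
grip_width: 0.0297
gripper_force: 0.0
now 16.1 [ 0.4385 -0.3842  0.1522] psi 80.9 w 0.0297 q [ -53.   29.   76.    0.   75. -134.]
(595.0, -168.0, 140.0, 59.0) [ [-0.2409, 0.4763, 0.0247] , [0.0, 0.0008, 0.1218] ] rows>= 5.3
(595.0, -168.0, 4.0, 59.0) [ [0.0, 0.0, 0.272] , [0.0, 0.0, 0.0] ] rows>= 2.7
```

```bash
python3 -m handwheel '[[[-0.241,0.476,0.025],[0,0,0.122]],[[-0.241,0.476,0.025],[0,0,0.122]],[[-0.241,0.476,0.025],[0,0,0.122]],[[-0.241,0.476,0.025],[0,0,0.122]],[[-0.241,0.476,0.025],[0,0,0.122]],[[-0.241,0.476,0.025],[0,0,0.122]],[[-0.241,0.476,0.025],[0,0,0.122]],[[-0.241,0.476,0.025],[0,0,0.122]]]' 0.6 30
python3 - <<'E'
from rig import *
from h import *
c=camera_params("wrist"); p,d=get_image("wrist"); np.savez("w6.npz",p=p,d=d,**c)
p,d,K,R,t=load("w6"); h=cv2.cvtColor(p,cv2.COLOR_RGB2HSV)
m=((h[:,:,0]>135)&(h[:,:,0]<165)&(h[:,:,1]>120)&(h[:,:,2]>60)).astype(np.uint8)
k,l,st,ce=cv2.connectedComponentsWithStats(m)
for i in range(1,k):
    if st[i,4]>20: print(ce[i].round(),st[i,4],(ray(K,R,t,ce[i],.01)*1000).round(1))
E
python3 plan.py 595,-168,5,59
```

```text
time_s: 16.9
position: [0.5945, -0.1679, 0.1378]
tool_rot: [[-0.857, 0.515, -0.001], [0.515, 0.857, 0.002], [0.002, 0.001, -1.0]]
ft_force: [0.3, -0.0, 0.4]
grip_width: 0.0509
gripper_force: 0.0
[277. 175.] 220 [[ 578.  -158.8   10. ]]
[278. 227.] 62 [[ 617.7 -181.6   10. ]]
now 16.95 [ 0.5943 -0.1686  0.1382] psi 58.9 w 0.0509 q [-27.  33.  71.   0.  76. -86.]
(595.0, -168.0, 5.0, 59.0) [ [-0.0009, 0.0016, 0.2664] , [0.0002, -0.0004, -0.0003] ] rows>= 2.7
```

```bash
python3 -m handwheel '[[[0,0,0.12],[0,0,0]],[[0,0,0.22],[0,0,0]],[[0,0,0.26],[0,0,0]],[[0,0,0.266],[0,0,0]],[[0,0,0.266],[0,0,0]]]' && python3 -m handwheel '[[[0,0,0],[0,0,0]],[[0,0,0],[0,0,0]],[[0,0,0],[0,0,0]],[[0,0,0],[0,0,0]],[[0,0,0],[0,0,0]],[[0,0,0],[0,0,0]]]' 0 30 && python3 -m handwheel '[[[0,0,-0.1],[0,0,0]],[[0,0,-0.26],[0,0,0]],[[0,0,-0.26],[0,0,0]],[[0,0,-0.26],[0,0,0]],[[0,0,-0.26],[0,0,0]]]'; python3 plan.py 445,-338,135,81 445,-338,13,81
```

```text
time_s: 17.45
position: [0.5949, -0.1691, 0.0066]
tool_rot: [[-0.856, 0.517, 0.001], [0.517, 0.856, 0.001], [-0.0, 0.001, -1.0]]
ft_force: [-0.3, 0.1, 1.7]
grip_width: 0.0511
gripper_force: 0.0
time_s: 18.05
position: [0.596, -0.1685, 0.0081]
tool_rot: [[-0.857, 0.515, 0.004], [0.515, 0.857, -0.001], [-0.004, 0.001, -1.0]]
ft_force: [-1.1, -0.9, 8.3]
grip_width: 0.015
gripper_force: 29.2
time_s: 18.55
position: [0.595, -0.1679, 0.1368]
tool_rot: [[-0.857, 0.515, 0.002], [0.515, 0.857, 0.0], [-0.002, 0.001, -1.0]]
ft_force: [0.9, -0.2, -0.8]
grip_width: 0.0146
gripper_force: 29.5
now 18.55 [ 0.595  -0.1679  0.1368] psi 59.0 w 0.0146 q [-27.  33.  71.   0.  76. -86.]
(445.0, -338.0, 135.0, 81.0) [ [0.0817, -0.4461, 0.0029] , [0.0003, 0.0007, -0.1223] ] rows>= 4.5
(445.0, -338.0, 13.0, 81.0) [ [0.0, 0.0, 0.244] , [0.0, 0.0, 0.0] ] rows>= 2.4
```

```bash
python3 -m handwheel '[[[0.082,-0.446,0],[0,0,-0.122]],[[0.082,-0.446,0],[0,0,-0.122]],[[0.082,-0.446,0],[0,0,-0.122]],[[0.082,-0.446,0],[0,0,-0.122]],[[0.082,-0.446,0],[0,0,-0.122]],[[0.082,-0.446,0],[0,0,-0.122]],[[0.082,-0.446,0],[0,0,-0.122]]]' && python3 -m handwheel '[[[0,0,0.14],[0,0,0]],[[0,0,0.2],[0,0,0]],[[0,0,0.236],[0,0,0]],[[0,0,0.244],[0,0,0]],[[0,0,0.244],[0,0,0]]]' && python3 -m handwheel '[[[0,0,0],[0,0,0]],[[0,0,0],[0,0,0]],[[0,0,0],[0,0,0]],[[0,0,0],[0,0,0]]]' 0.35 && python3 -m handwheel '[[[0,0,-0.1],[0,0,0]],[[0,0,-0.28],[0,0,0]],[[0,0,-0.28],[0,0,0]],[[0,0,-0.28],[0,0,0]],[[0,0,-0.28],[0,0,0]]]'
python3 - <<'E'
from rig import *
from h import *
c=camera_params("wrist"); p,d=get_image("wrist"); np.savez("w7.npz",p=p,d=d,**c); cv2.imwrite("pics/w7.png",p[:,:,::-1])
E
python3 plan.py 617,-100,170,75 617,183,170,75
```

```text
time_s: 19.25
position: [0.4443, -0.3379, 0.1348]
tool_rot: [[-0.987, 0.159, -0.0], [0.159, 0.987, 0.003], [0.001, 0.003, -1.0]]
ft_force: [0.3, 0.5, -1.5]
grip_width: 0.0147
gripper_force: 29.5
time_s: 19.75
position: [0.4457, -0.3371, 0.0138]
tool_rot: [[-0.988, 0.156, 0.001], [0.156, 0.988, 0.001], [-0.001, 0.001, -1.0]]
ft_force: [0.2, -1.2, -0.3]
grip_width: 0.0148
gripper_force: 31.6
time_s: 20.15
position: [0.4453, -0.3382, 0.0146]
tool_rot: [[-0.987, 0.158, 0.002], [0.158, 0.987, -0.0], [-0.002, 0.0, -1.0]]
ft_force: [0.9, -0.3, -0.3]
grip_width: 0.0303
gripper_force: 0.0
time_s: 20.65
position: [0.4449, -0.338, 0.1545]
tool_rot: [[-0.987, 0.158, 0.002], [0.158, 0.987, -0.001], [-0.002, -0.0, -1.0]]
ft_force: [0.1, -0.0, -0.6]
grip_width: 0.0299
gripper_force: 0.0
now 20.7 [ 0.4445 -0.3377  0.1533] psi 80.9 w 0.0298 q [ -49.   27.   80.    0.   73. -130.]
(617.0, -100.0, 170.0, 75.0) [ [-0.2656, 0.5238, -0.0325] , [0.0005, 0.0001, 0.0329] ] rows>= 5.9
(617.0, 183.0, 170.0, 75.0) [ [0.1465, 0.5467, 0.0] , [0.0, 0.0, 0.0] ] rows>= 5.7
```

View pics/w7.png

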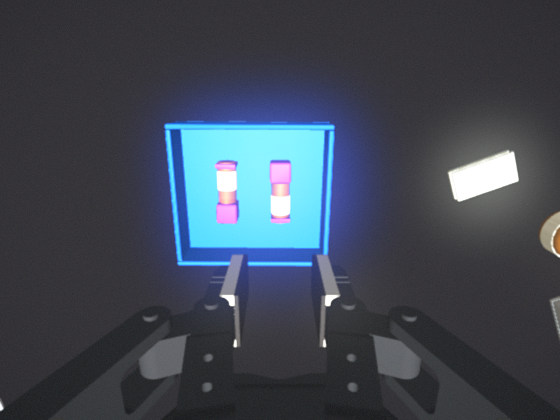

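Both vials lie in the blue tray, at (227,192) and (281,192). Next, the forceps.

```bash
python3 -m handwheel '[[[-0.266,0.524,-0.033],[0,0,0.033]],[[-0.266,0.524,-0.033],[0,0,0.033]],[[-0.266,0.524,-0.033],[0,0,0.033]],[[-0.266,0.524,-0.033],[0,0,0.033]],[[-0.266,0.524,-0.033],[0,0,0.033]],[[-0.266,0.524,-0.033],[0,0,0.033]],[[-0.266,0.524,-0.033],[0,0,0.033]],[[-0.266,0.524,-0.033],[0,0,0.033]]]' 0.6 && python3 -m handwheel '[[[0.147,0.547,0],[0,0,0]],[[0.147,0.547,0],[0,0,0]],[[0.147,0.547,0],[0,0,0]],[[0.147,0.547,0],[0,0,0]],[[0.147,0.547,0],[0,0,0]],[[0.147,0.547,0],[0,0,0]],[[0.147,0.547,0],[0,0,0]],[[0.147,0.547,0],[0,0,0]]]'
python3 - <<'E'
from rig import *
from h import *
c=camera_params("wrist"); p,d=get_image("wrist"); np.savez("w8.npz",p=p,d=d,**c); cv2.imwrite("pics/w8.png",p[:,:,::-1])
E
python3 plan.py 617,183,5,75
```

```text
time_s: 21.5
position: [0.6172, -0.0994, 0.1688]
tool_rot: [[-0.966, 0.257, -0.002], [0.257, 0.966, 0.001], [0.002, 0.001, -1.0]]
ft_force: [-0.5, -0.3, -0.8]
grip_width: 0.051
gripper_force: 0.0
time_s: 22.3
position: [0.6171, 0.1818, 0.1701]
tool_rot: [[-0.966, 0.259, -0.001], [0.259, 0.966, -0.0], [0.0, -0.0, -1.0]]
ft_force: [-0.3, 0.0, 0.3]
grip_width: 0.0512
gripper_force: 0.0
now 22.35 [0.6173 0.1812 0.1703] psi 74.9 w 0.0509 q [  6.  34.  64.  -0.  82. -69.]
(617.0, 183.0, 5.0, 75.0) [ [0.0015, 0.0035, 0.3306] , [-0.0, -0.0, -0.0006] ] rows>= 3.3
```

View pics/w8.png

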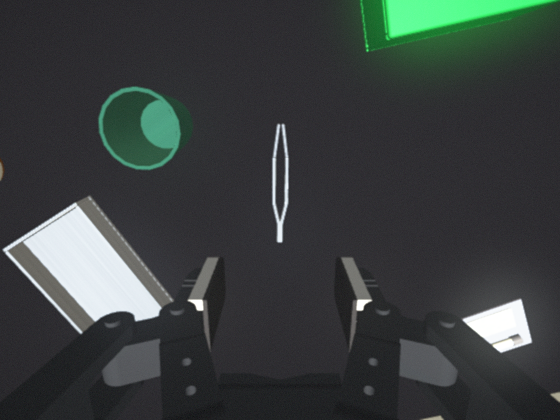

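The forceps lie from tips (281,125) to butt (279,242), nearly aligned with the tool. The steel tray is at (90,270).

```bash
python3 - <<'E'
from h import *
p,d,K,R,t=load("w8"); w=ray(K,R,t,[(281,124),(279.5,242)],.007)*1000; v=w[0]-w[1]; print(w.round(1),w.mean(0),np.hypot(*v[:2]),np.degrees(np.arctan2(v[1],v[0])))
E
```

```text
[[562.8 198.6   7. ]
 [672.  168.    7. ]] [617.39863406 183.33226935   7.        ] 113.42729642857302 164.33160729610643
```

```bash
python3 -m handwheel '[[[0.001,0.004,0.15],[0,0,0.003]],[[0.001,0.004,0.25],[0,0,0.003]],[[0.001,0.004,0.32],[0,0,0.003]],[[0.001,0.004,0.33],[0,0,0.003]],[[0.001,0.004,0.331],[0,0,0.003]],[[0.001,0.004,0.331],[0,0,0.003]]]' 0.5 && python3 -m handwheel '[[[0,0,0],[0,0,0]],[[0,0,0],[0,0,0]],[[0,0,0],[0,0,0]],[[0,0,0],[0,0,0]],[[0,0,0],[0,0,0]],[[0,0,0],[0,0,0]]]' 0 30 && python3 -m handwheel '[[[0,0,-0.1],[0,0,0]],[[0,0,-0.3],[0,0,0]],[[0,0,-0.3],[0,0,0]],[[0,0,-0.3],[0,0,0]],[[0,0,-0.3],[0,0,0]]]'; python3 plan.py 665,-20,155,105.5 665,-20,12,105.5
```

```text
time_s: 22.95
position: [0.6191, 0.1844, 0.0077]
tool_rot: [[-0.963, 0.269, 0.005], [0.269, 0.963, 0.001], [-0.004, 0.002, -1.0]]
ft_force: [0.6, -0.3, 1.1]
grip_width: 0.0427
gripper_force: 0.0
time_s: 23.55
position: [0.6186, 0.1851, 0.0077]
tool_rot: [[-0.963, 0.268, 0.005], [0.268, 0.963, 0.001], [-0.005, 0.002, -1.0]]
ft_force: [-0.9, -1.4, 6.5]
grip_width: 0.012
gripper_force: 29.2
time_s: 24.05
position: [0.6176, 0.1851, 0.1573]
tool_rot: [[-0.963, 0.268, 0.005], [0.268, 0.963, 0.001], [-0.004, 0.002, -1.0]]
ft_force: [-1.0, -0.7, -1.7]
grip_width: 0.0119
gripper_force: 29.2
now 24.05 [0.6176 0.1851 0.1573] psi 74.5 w 0.0119 q [  6.  34.  65.   0.  80. -68.]
(665.0, -20.0, 155.0, 105.5) [ [-0.2011, -0.3699, 0.0046] , [0.0003, 0.0015, -0.1724] ] rows>= 4.2
(665.0, -20.0, 12.0, 105.5) [ [0.0, 0.0, 0.286] , [0.0, 0.0, 0.0] ] rows>= 2.9
```

```bash
python3 -m handwheel '[[[-0.201,-0.37,0.005],[0,0.0015,-0.172]],[[-0.201,-0.37,0.005],[0,0.0015,-0.172]],[[-0.201,-0.37,0.005],[0,0.0015,-0.172]],[[-0.201,-0.37,0.005],[0,0.0015,-0.172]],[[-0.201,-0.37,0.005],[0,0.0015,-0.172]],[[-0.201,-0.37,0.005],[0,0.0015,-0.172]],[[-0.201,-0.37,0.005],[0,0.0015,-0.172]]]'
python3 - <<'E'
from rig import *
from h import *
c=camera_params("wrist"); p,d=get_image("wrist"); np.savez("w9.npz",p=p,d=d,**c); cv2.imwrite("pics/w9.png",p[:,:,::-1])
E
python3 plan.py 665,-20,12,105.5
```

```text
time_s: 24.75
position: [0.6641, -0.0193, 0.152]
tool_rot: [[-0.964, -0.265, -0.005], [-0.265, 0.964, 0.001], [0.005, 0.003, -1.0]]
ft_force: [-0.2, 1.0, -0.4]
grip_width: 0.012
gripper_force: 29.3
now 24.8 [ 0.6642 -0.0186  0.1523] psi 105.5 w 0.0118 q [ -12.   37.   61.    0.   82. -117.]
(665.0, -20.0, 12.0, 105.5) [ [-0.0021, -0.0037, 0.2806] , [0.0008, -0.0014, -0.0003] ] rows>= 2.8
```

View pics/w9.png

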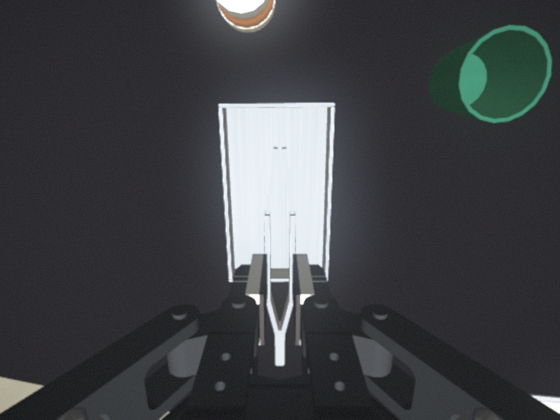

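The forceps are held along the tray's axis, tips at (280,150), butt at (280,362), over the tray with rim (220-334, 104-280). I lower and release.

```bash
python3 -m handwheel '[[[-0.002,-0.004,0.15],[0,-0.001,0]],[[-0.002,-0.004,0.23],[0,-0.001,0]],[[-0.002,-0.004,0.27],[0,-0.001,0]],[[-0.002,-0.004,0.279],[0,-0.001,0]],[[-0.002,-0.004,0.282],[0,-0.001,0]],[[-0.002,-0.004,0.282],[0,-0.001,0]]]' && python3 -m handwheel '[[[0,0,0],[0,0,0]],[[0,0,0],[0,0,0]],[[0,0,0],[0,0,0]],[[0,0,0],[0,0,0]]]' 0.35 && python3 -m handwheel '[[[0,0,-0.1],[0,0,0]],[[0.2,0,-0.34],[0,0,0]],[[0.2,0,-0.34],[0,0,0]],[[0.2,0,-0.34],[0,0,0]],[[0.2,0,-0.34],[0,0,0]],[[0.2,0,-0.34],[0,0,0]],[[0.2,0,-0.34],[0,0,0]]]'
python3 - <<'E'
from rig import *
from h import *
c=camera_params("wrist"); p,d=get_image("wrist"); 
q,e=get_image("scene"); 
cv2.imwrite("pics/w10.png",np.hstack([p[:,140:420],q[100:,80:480][:320]] if 0 else [cv2.resize(p,(400,300)),cv2.resize(q[130:340,90:480],(400,300))])[:,:,::-1])
E
```

```text
time_s: 25.4
position: [0.6666, -0.0212, 0.0139]
tool_rot: [[-0.964, -0.266, 0.002], [-0.266, 0.964, 0.001], [-0.003, 0.0, -1.0]]
ft_force: [-0.5, -0.2, 0.1]
grip_width: 0.012
gripper_force: 44.6
time_s: 25.8
position: [0.6658, -0.0218, 0.0124]
tool_rot: [[-0.964, -0.266, 0.0], [-0.266, 0.964, 0.001], [-0.001, 0.001, -1.0]]
ft_force: [0.0, -0.3, 0.3]
grip_width: 0.03
gripper_force: 0.0
time_s: 26.5
position: [0.5694, -0.0484, 0.181]
tool_rot: [[-0.964, -0.266, -0.002], [-0.266, 0.964, 0.002], [0.001, 0.002, -1.0]]
ft_force: [0.3, 0.3, 0.3]
grip_width: 0.0299
gripper_force: 0.0
```

View pics/w10.png

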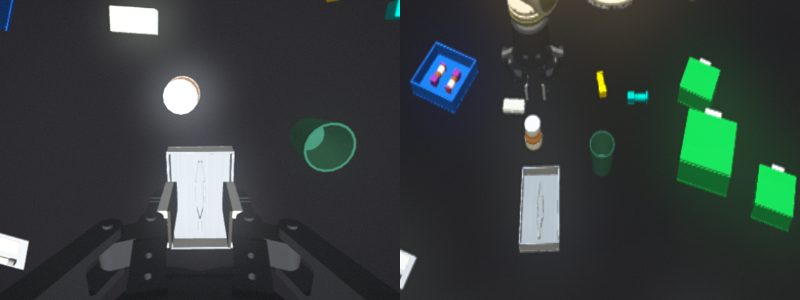

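The forceps lie flat in the steel tray, at (200,190) on the left and (541,210) on the right. Both vials are in the blue tray at (445,78), the lid is shut at (708,145), and the bystanders have not moved. Handing in.

```bash
python3 -c "from rig import close_job; print(close_job())"
```

```text
the job is handed in; nothing more can be done
None
```

I handed the job in at about 27 s; no verdict came back, but the last pictures show everything in place: objective upright in the case before I closed it, lid pressed shut with about 40 N, both vials in the blue tray, forceps flat in the steel tray, and the cup, jar and slides not visibly moved.

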